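# Fit the four-toothed rotor into the cheese shredder

## Task

Get the cheese shredder ready for the tasting: pick up the rotor with four teeth by its steel bar, turn it until its teeth line up with the four notches of the drive ring on top of the shredder, and push it down fully home, keeping hold of it until it is seated (do not drop it in). Then let go. Leave the three-toothed rotor and the jar where they stand.

Things in the scene. Friction and masses are not known exactly. Their poses are not given: they have to be found in the camera images.
- rotor_four: The rotor to fit: a white plastic cross of 4 teeth along its x, y, -x, -y, with a steel bar on a stem. Loose, upright on the table, 350 g give or take a third. Origin: centre of underside, z up. Teeth 26 mm wide, tips 55 mm from the axis, z 0 to 22 mm. Stem 18 mm thick. Bar 60 mm long along x, 14 mm wide along y, z 44 to 68 mm: grip across the 14 mm from above.
- rotor_three: A spare for another machine, not to be moved: same size, white plastic and steel bar, but three teeth at 120 degrees (one along +x, under the bar). It does not fit the ring. Loose, upright on the table. Origin: centre of underside, z up, bar along x.
- drive (a point): Floor centre of the aluminium drive ring (148 mm across) on the shredder, a fixed steel box 220 x 220 x 86 mm under it. The rotor's underside rests on this black floor, 90 mm above the table; the rim is 24 mm higher. z up; 4 notches along x, y, -x, -y, 45 mm wide, out to 62 mm from the axis: the rotor enters within 7 mm, or 10 degrees if centred. The ring turns only above 0.5 N m.
- jar: A closed amber jar, 64 mm in diameter and 85 mm tall, 300 g, loose on the table near the work; a bystander. Origin: centre of the underside.
Not all that is in view belongs to the job. Leave any orange look-alike of the rotor_four alone.

How it is judged:
On the way, in this order (a step that is already met when the one before it is completed fails the run):
1. the four-toothed rotor is lifted in the gripper, its underside more than 30 mm above the table (height (world z) of rotor_four above 0.03 m and contact force between the fingers and rotor_four above 0.3 N), for 0.1 s.
2. its underside is within 6 mm of the drive ring's floor, inside the ring, while the fingers still touch it (z of rotor_four in the frame of drive below 0.006 m and horizontal distance between rotor_four and drive below 0.012 m and contact force between the fingers and rotor_four above 0.3 N), for 0.1 s.
At the end, for the whole second after the job is handed in: The four-toothed rotor sits in the drive ring, released and at rest: underside within 5 mm of the ring's floor, centred within 12 mm, upright within 6 degrees, teeth in the notches (within 14 degrees of a quarter turn). The three-toothed rotor and the jar are within 30 mm of where they began (z of rotor_four in the frame of drive between -0.005 and 0.005 m and horizontal distance between rotor_four and drive below 0.012 m and angle between rotor_four's own z axis and vertical below 0.1 rad and (angle between the x axis of rotor_four and the x axis of drive, either way round below 0.24 rad or angle between the x axis of rotor_four and the y axis of drive, either way round below 0.24 rad) and linear speed of rotor_four below 0.02 m/s and distance of each of rotor_three, jar from where it was at the start of the episode below 0.03 m); the robot touches nothing.
It fails at once if the three-toothed rotor or the jar is moved more than 30 mm (distance of any of rotor_three, jar from where it was at the start of the episode above 0.03 m).
It also fails if it takes over 38 s, if anything falls off the work surface, if the arm or the gripper's body presses on something with over 40 N, if the wrist force passes 120 N, or if a joint passes its speed limit or range.

## Robot

A 7-joint arm with a two-finger parallel gripper is mounted at the origin on the work surface. World frame = base frame: x ahead of the robot, y to its left, z up, the work surface at z = 0. Lengths are in m, angles in rad, forces in N, time in s.
With the tool pointing down it reaches from about 0.425 to 0.875 m from the base axis. Payload 4.7 kg.
Tool frame: the origin (TCP) lies midway between the tips of the shut fingers; the grasp point (between the pads) lies 19 mm behind it; x points along the fingers, z is the direction in which the jaws open and shut, and the axes are right-handed (so a half turn about x gives the same grasp; the last joint's range is limited). The gripper opens to 87 mm and grips with 3 to 60 N. Pads are 19 mm wide; open, the fingers measure 117 mm over their backs; the gripper's body (75 mm by 190 mm) begins 51 mm behind the grasp point.
Start: joints at [1.125, 0.321, -0.07, 1.45, 0.023, 1.371, -0.057], TCP at [0.288, -0.583, 0.186] pointing down, gripper open.
Joint ranges: [-2.86, 2.86], [-0.3, 2.09], [-1.38, 1.24], [0.06, 2.45], [-1.56, 4.7], [0.09, 2.05], [-2.69, 2.69]. Speed limits (rad/s): [2.57, 2.57, 3.14, 3.14, 3.14, 3.14, 3.14].

## Interface

Orientations are given as a rotation vector (axis times angle).
In Python, from bench import ctrl, vision, close_job gives the robot as it stands. The module is installed in compiled form; this text tells all that it offers.
- The arm moves only by the tool servo_tool, never from a script. Its argument "commands" is a list that holds one entry, the list of rows, each a list of 7 numbers: the turn, a rotation vector about the tool's x, y, z in degrees, then the shift along the tool's x, y, z in mm, then the finger opening in mm, from 0 to 87. In form: [[[wx, wy, wz, x, y, z, grip], ...]]. A call has 1 to 5 rows; each row is the pose to reach, as a shift and turn from the pose commanded when the call began, along the tool's axes at that moment; what a row does not reach only later rows make up. A row lasts 1/8 s, in which the tool goes at most 62.5 mm and 10.7 degrees, less where a joint would pass 70% of its speed; a pose out of reach is approached as far as the arm can. A call with a gripper value outside its range is refused whole. The fingers move at their own pace and stop on an object; "newtons" is the grip in N (left out, the last holds). Time passes only in rows, so rows that repeat a pose let the fingers close. It gives the time, the measured TCP pose, the force and the opening at its end, in the units of the state.
- ctrl.get_state(): the state, without advancing time (a new reading comes with each control period).
- vision.get_image(name): name is "scene" or "top" or "wrist"; returns the picture (400x640x3 uint8, red, green, blue); there is no depth.
- vision.camera_info(name): a dict with "fov_y" (degrees; the focal length in pixels is half the picture's height over the tangent of half this angle, whatever the lens; pixels are square), "cx", "cy" (the principal point, pixels), "pose" (4x4, takes a point from camera to world coordinates). Camera axes: x right, y down, z forward; pixel columns grow to the right and rows downward; lengths in m; the calibration is good to about 2 mm. A picture is of the moment at which its call begins: read the wrist's pose just before it. camera_info takes no time and is no camera call; for the wrist camera it gives the pose at the moment of the call.
- close_job(): hands the job in, once; it reports no verdict.
The state is a dict: "time": time; "joint_positions": joint angles; "qd": joint speeds; "joint_torque": joint torques, N m; "position": TCP position; "tool_rot": TCP orientation; "ft_force": force on the tool from outside, world axes, zero at the start; "torque": the same for the moment, N m; "grip_width": opening from 0.0 (shut) to 1.0 (fully open).
Only numpy, scipy, OpenCV 4.12 (cv2) and the standard library are available. Lean on these libraries where they do the work, as an engineer would, in place of code of your own. Each camera call takes 0.05 s, during which the arm holds its last target. There are 200 camera calls.

## Working session

There is one attempt and no reset: what is moved stays moved. The work goes in short steps, Python scripts to look and compute and a tool call to move; the robot and the scene stay as the last step left them, time stands still between calls to the robot, and variables do not carry over. Pictures are saved under pics/ and viewed, about 8 in all and at most 12, crops included, and the job is handed in when it is done.

Besides the shell and the picture viewer there is one more tool, called after ">>>" as name([rows], argument=value, ...), one row to a line, values as JSON. servo_tool: Moves the arm, as the interface text tells. Its arguments: {"type":"object","properties":{"commands":{"type":"array"},"newtons":{"type":"number"}},"required":["commands"]}

```bash
mkdir -p pics
python3 - <<'E'
from bench import ctrl, vision
import cv2,numpy as np
np.set_printoptions(precision=4,suppress=True)
s=ctrl.get_state(); print(s['time'],s['position'],s['tool_rot'],s['grip_width'],s['ft_force'])
for n in ("scene","top","wrist"):
    i=vision.camera_info(n); print(n,i['fov_y'],i['cx'],i['cy'],{k:v for k,v in i.items() if k not in('fov_y','cx','cy','pose')}); print(np.array(i['pose']))
    cv2.imwrite(f'pics/{n}0.png',vision.get_image(n)[:,:,::-1])
E
```

```text
0.0 [ 0.2881 -0.582   0.185 ] [ 0.8651  1.394  -0.8636] 1.0002432330525235 [ 0.2527 -0.1647 -0.0335]
scene 53.80460209029165 313.6843269289073 195.96980582295038 {}
[[-0.2825  0.647  -0.7082  1.3226]
 [ 0.9591  0.1754 -0.2223  0.1283]
 [-0.0196 -0.742  -0.6701  0.8271]
 [ 0.      0.      0.      1.    ]]
top 43.369968992318256 313.7413273519405 202.41872970433386 {}
[[ 0.0141 -0.9847  0.1734  0.3415]
 [-0.9999 -0.0153 -0.0054 -0.1229]
 [ 0.008  -0.1733 -0.9848  1.3635]
 [ 0.      0.      0.      1.    ]]
wrist 63.92771865313767 320.3292991970394 195.5063168078908 {}
[[ 0.4442 -0.8666 -0.2276  0.351 ]
 [-0.8959 -0.4298 -0.1122 -0.5524]
 [-0.0006  0.2537 -0.9673  0.3834]
 [ 0.      0.      0.      1.    ]]
```

View pics/top0.png

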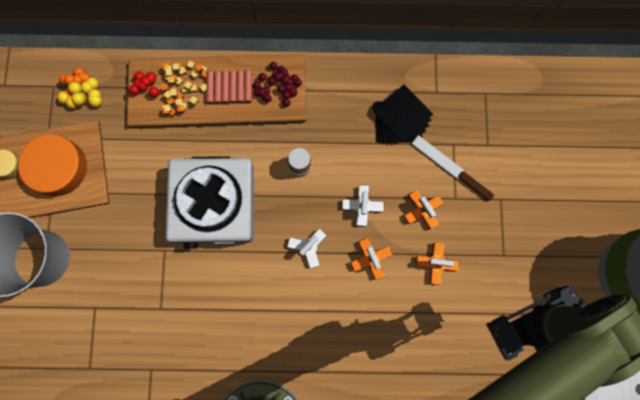

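View pics/scene0.png

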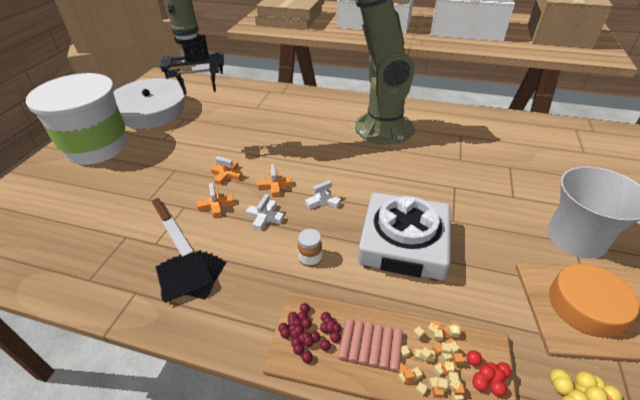

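Top view: white four-toothed rotor at (363,206), three-toothed one at (308,247), ring at (208,197), jar at (299,161). The scene view agrees: rotor (265,212), ring (408,218), three-toothed rotor (323,195), jar (310,247). Next I triangulate from both views and enlarge the relevant crops.

```bash
cat > h.py <<'E'
import numpy as np, cv2
from bench import ctrl, vision
np.set_printoptions(precision=4,suppress=True)
def K(i): 
    f=200/np.tan(np.radians(i['fov_y']/2)); return f
def ray(i,u,v):
    P=np.array(i['pose']); f=K(i); return P[:3,3],P[:3,:3]@np.array([(u-i['cx'])/f,(v-i['cy'])/f,1])
def atz(i,u,v,z):
    o,d=ray(i,u,v); return o+d*(z-o[2])/d[2]
def tri(obs):
    A=0;b=0
    for i,u,v in obs:
        o,d=ray(i,u,v); d=d/np.linalg.norm(d); M=np.eye(3)-np.outer(d,d); A=A+M; b=b+M@o
    return np.linalg.solve(A,b)
def proj(i,p):
    P=np.array(i['pose']); q=P[:3,:3].T@(np.array(p)-P[:3,3]); return q[:2]/q[2]*K(i)+[i['cx'],i['cy']]
E
python3 - <<'E'
from h import *
s=vision.camera_info('scene');t=vision.camera_info('top')
for n,a,b in (('four',(363,204),(265,207)),('three',(309,245),(323,190)),('ring',(208,197),(408,218)),('jar',(299,156),(310,236))):
    print(n,tri([(t,*a),(s,*b)]),atz(t,*a,0.06),atz(s,*b,.06))
a=cv2.imread('pics/top0.png');b=cv2.imread('pics/scene0.png')
R=lambda m,x,y,w,h:cv2.resize(m[y:y+h,x:x+w],(390,290),interpolation=cv2.INTER_CUBIC)
cv2.imwrite('pics/c.png',np.vstack([np.hstack([R(a,336,184,54,40),R(a,154,152,108,80)]),np.hstack([R(b,238,188,54,40),R(b,354,186,108,80)])]))
st=ctrl.get_state()
from scipy.spatial.transform import Rotation as Ro
print(Ro.from_rotvec(st['tool_rot']).as_matrix())
E
```

```text
four [ 0.5718 -0.2595  0.0377] [ 0.5688 -0.2597  0.06  ] [ 0.5925 -0.246   0.06  ]
three [ 0.4596 -0.1161  0.0413] [ 0.4587 -0.1193  0.06  ] [ 0.4794 -0.1071  0.06  ]
ring [0.5733 0.1428 0.1007] [0.5812 0.1485 0.06  ] [0.5304 0.1464 0.06  ]
jar [ 0.6881 -0.0866  0.0874] [ 0.6964 -0.0888  0.06  ] [ 0.6639 -0.0915  0.06  ]
[[-0.0008  0.8961  0.4438]
 [ 0.0013  0.4438 -0.8961]
 [-1.     -0.0001 -0.0015]]
```

View pics/c.png

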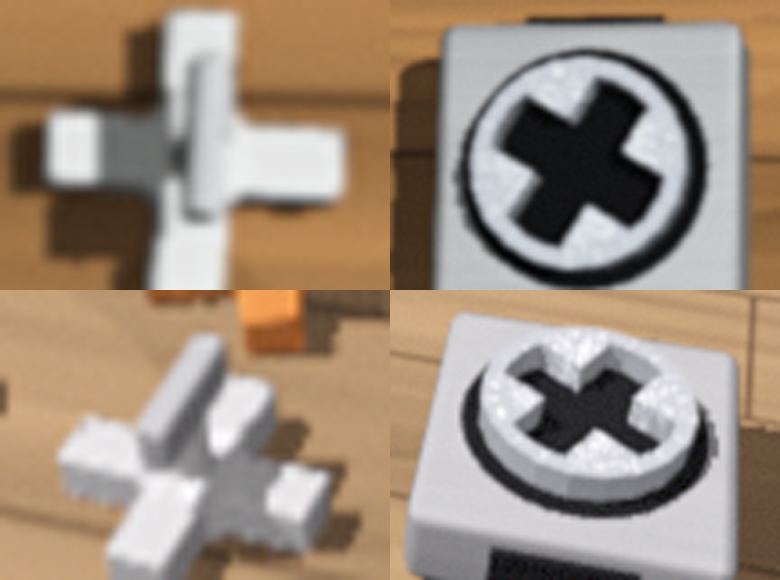

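The bar lies roughly along world x and the ring's notches sit at about -30° (mod 90°). The heights come out plausible. I'm moving above the rotor for a wrist view.

>>> servo_tool([
  [[5.4,0,0,-3,40,-16,87],[10.8,0,0,-6,80,-33,87],[16.2,0,0,-9,120,-49,87],[21.6,0,0,-12,160,-66,87],[27,0,0,-15,198,-82,87]],
])

```text
time: 0.78
position: [0.4303, -0.4197, 0.2009]
tool_rot: [1.22, 1.203, -1.22]
ft_force: [0.2, -0.7, 1.2]
grip_width: 1.001
```

>>> servo_tool([
  [[0,0,0,0,28,-32,87],[0,0,0,0,56,-64,87],[0,0,0,0,84,-96,87],[0,0,0,0,112,-128,87],[0,0,0,0,112,-150,87]],
])

```text
time: 1.4
position: [0.5449, -0.2693, 0.2003]
tool_rot: [1.216, 1.207, -1.214]
ft_force: [-0.5, -0.4, 1.2]
grip_width: 1.0
```

Run:
```python
from h import *
import pickle
s=ctrl.get_state(); i=vision.camera_info('wrist'); im=vision.get_image('wrist')
print(s['time'],s['position'],s['tool_rot'],s['qd'],s['ft_force']);print(np.array(i['pose']))
pickle.dump((i,im,s),open('w1.pkl','wb'))
cv2.imwrite('pics/w1.png',im[:,:,::-1])
```

```text
1.4 [ 0.5449 -0.2693  0.2003] [ 1.2159  1.207  -1.2139] [-0.1286 -0.186  -0.0661  0.2274  0.0002 -0.0222 -0.2439] [-0.5401 -0.3517  1.2145]
[[-0.007  -0.9674 -0.2532  0.6148]
 [-1.      0.0066  0.0024 -0.2708]
 [-0.0006  0.2532 -0.9674  0.3987]
 [ 0.      0.      0.      1.    ]]
```

View pics/w1.png

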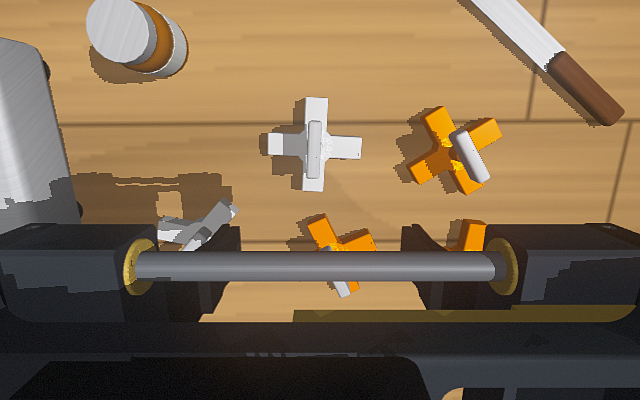

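Wrist view: the bar's top runs from about (314,121) to (313,178), nothing close on the jaw sides. The three-toothed rotor is at (205,225), the jar at (135,35) and the orange look-alikes at (455,150) and (340,250).

Run:
```python
from h import *
import pickle
i,im,s=pickle.load(open('w1.pkl','rb'))
a=atz(i,314.5,121,.068);b=atz(i,313.5,178,.068);print(a,b,np.linalg.norm(a-b),(a+b)/2,np.degrees(np.arctan2(*(a-b)[[1,0]])))
sc=vision.camera_info('scene');t=vision.camera_info('top')
m=(314,149.5)
print(tri([(i,*m),(sc,263.3,201.6)]),tri([(i,*m),(t,364.5,202.7)]),tri([(i,*m),(t,364.5,202.7),(sc,263.3,201.6)]))
cv2.imwrite('pics/w1c.png',cv2.resize(im[90:200,255:365,::-1],(600,600),interpolation=cv2.INTER_CUBIC))
```

```text
[ 0.6057 -0.2647  0.068 ] [ 0.5473 -0.263   0.068 ] 0.058409997901101705 [ 0.5765 -0.2638  0.068 ] -1.6982678299009106
[ 0.5748 -0.2612  0.0603] [ 0.5746 -0.2642  0.0487] [ 0.5734 -0.2624  0.0586]
```

View pics/w1c.png

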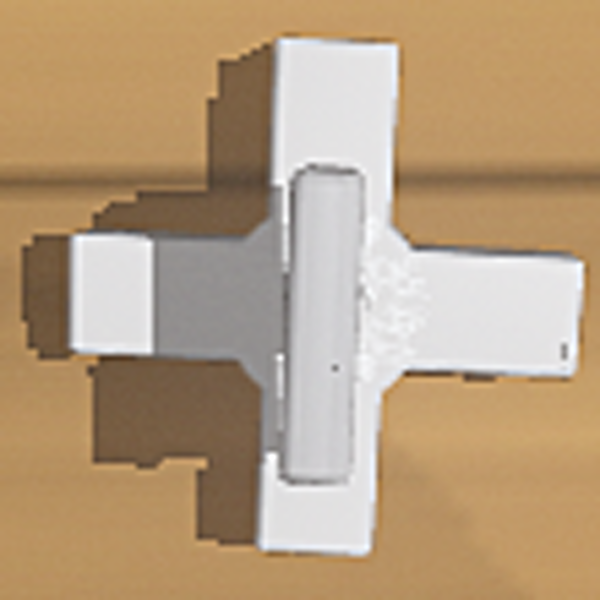

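>>> servo_tool([
  [[1,0,0,25,0,0,87],[2.5,0,0,50,0,-3,87],[2.5,0,0,65,0,-5,87],[2.5,0,0,65,0,-5,87]],
])

```text
time: 1.95
position: [0.5419, -0.2677, 0.1349]
tool_rot: [1.249, 1.185, -1.251]
ft_force: [-0.3, -0.5, 0.5]
grip_width: 0.997
```

Run:
```python
from h import *
import pickle
s=ctrl.get_state(); i=vision.camera_info('wrist'); im=vision.get_image('wrist')
pickle.dump((i,im,s),open('w2.pkl','wb'))
print(s['time'],s['position'],s['tool_rot'],np.array(i['pose']))
i1,_,_=pickle.load(open('w1.pkl','rb'))
print(proj(i,(.5765,-.264,.068)))
for p in((316.8,97.7),(312.75,191.2),(267.8,144.1),(361.9,148.1)):print(atz(i1,*p,.022))
cv2.imwrite('pics/w2c.png',cv2.resize(im[60:240,220:420,::-1],(800,720)[:2] if 0 else (660,594),interpolation=cv2.INTER_CUBIC))
```

```text
1.95 [ 0.5419 -0.2677  0.1349] [ 1.2492  1.1847 -1.2514] [[-0.055  -0.9654 -0.255   0.6121]
 [-0.9985  0.0533  0.0135 -0.2724]
 [ 0.0005  0.2554 -0.9668  0.3332]
 [ 0.      0.      0.      1.    ]]
[312.3803 155.8596]
[ 0.63   -0.2667  0.022 ]
[ 0.5217 -0.2608  0.022 ]
[ 0.5786 -0.2091  0.022 ]
[ 0.5732 -0.3189  0.022 ]
```

View pics/w2c.png

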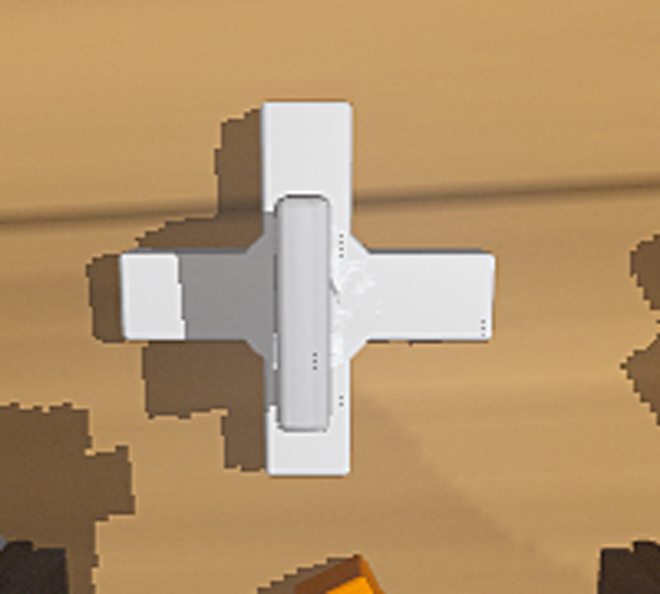

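The second view confirms it: the bar centre is at (311.8,155.2) against a predicted (312.4,155.9), and the teeth span about 110 mm. Centre is (0.5765,-0.264), yaw -3°, bar top at 68 mm. Grasping now.

>>> servo_tool([
  [[0,0,0,5,18,-3,87],[0,0,0,20,34,-5.5,87],[0,0,0,50,34,-5.5,87],[0,0,0,80,34,-5.5,87],[0,0,0,97,34,-5.5,87]],
])

```text
time: 2.62
position: [0.5781, -0.2634, 0.0378]
tool_rot: [1.249, 1.184, -1.249]
ft_force: [0.1, 0.6, -0.5]
grip_width: 1.003
```

>>> servo_tool([
  [[0,0,0,0,0,0,87],[0,0,0,0,0,0,8],[0,0,0,0,0,0,8],[0,0,0,0,0,0,8],[0,0,0,0,0,0,8]],
], newtons=40)

```text
time: 3.25
position: [0.5777, -0.264, 0.0395]
tool_rot: [1.25, 1.182, -1.249]
ft_force: [-1.0, 0.2, -0.7]
grip_width: 0.629
```

>>> servo_tool([
  [[0,0,0,0,0,0,5],[0,0,0,0,0,0,5],[0,0,0,0,0,0,5]],
])

```text
time: 3.62
position: [0.5774, -0.2639, 0.039]
tool_rot: [1.25, 1.183, -1.25]
ft_force: [0.3, 0.8, 0.3]
grip_width: 0.282
```

>>> servo_tool([
  [[0,0,0,0,0,0,5],[0,0,0,0,0,0,5],[0,0,0,0,0,0,5],[0,0,0,0,0,0,5]],
])

```text
time: 4.12
position: [0.5775, -0.2639, 0.0391]
tool_rot: [1.25, 1.183, -1.25]
ft_force: [-0.1, 0.1, -0.2]
grip_width: 0.061
```

>>> servo_tool([
  [[0,0,0,-15,0,0,5],[0,0,0,-50,0,0,5],[0,0,0,-90,0,0,5],[0,0,0,-130,0,0,5],[0,0,0,-160,0,0,5]],
])

```text
time: 4.75
position: [0.5782, -0.264, 0.2026]
tool_rot: [1.25, 1.179, -1.248]
ft_force: [0.0, -0.9, 0.7]
grip_width: 0.059
```

The gripper closed to 5 mm with no weight in the hand, so it missed the bar. I'm looking again.

Run:
```python
from h import *
import pickle
s=ctrl.get_state(); i=vision.camera_info('wrist'); im=vision.get_image('wrist')
pickle.dump((i,im,s),open('w3.pkl','wb'))
print(s['time'],s['position'],s['tool_rot'],np.array(i['pose']),proj(i,(.5765,-.264,.068)))
t=vision.get_image('top');sc=vision.get_image('scene')
a=im[:,:,::-1]; b=cv2.resize(sc[150:270,200:360,::-1],(400,300),interpolation=cv2.INTER_CUBIC);c=cv2.resize(t[130:280,280:480,::-1],(400,300),interpolation=cv2.INTER_CUBIC)
cv2.imwrite('pics/w3.png',np.vstack([np.hstack([b,c]),cv2.resize(a,(800,500))[:300]]))
```

```text
4.75 [ 0.5782 -0.264   0.2026] [ 1.25    1.1793 -1.2479] [[-0.0545 -0.9668 -0.2497  0.6474]
 [-0.9985  0.0534  0.0113 -0.2682]
 [ 0.0024  0.2499 -0.9683  0.4012]
 [ 0.      0.      0.      1.    ]] [319.2273 181.8651]
```

View pics/w3.png

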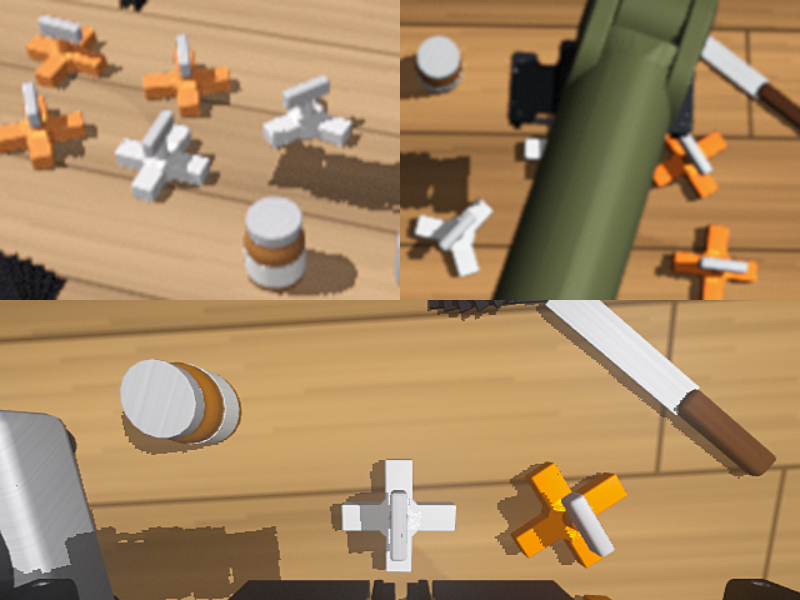

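Run:
```python
from h import *
s=ctrl.get_state(); p=s['position']; print(s['time'],p,s['grip_width'])
out=[]
for n in('scene','top'):
    i=vision.camera_info(n); m=vision.get_image(n)[:,:,::-1].copy()
    for q,c in ((p,(0,0,255)),((.5765,-.264,.068),(255,0,0)),(p+[0,0,.07],(0,255,0))):
        u=proj(i,q); print(n,q,u); cv2.circle(m,tuple(int(x) for x in u),2,c,-1)
    u=proj(i,p).astype(int)
    x0=max(0,u[0]-90);y0=max(0,u[1]-75); out.append(cv2.resize(m[y0:y0+150,x0:x0+180],(396,396*150//180),interpolation=cv2.INTER_CUBIC))
cv2.imwrite('pics/chk.png',np.hstack(out))
```

```text
4.9 [ 0.5789 -0.2643  0.2023] 0.0596372913912279
scene [ 0.5789 -0.2643  0.2023] [254.8509 162.9934]
scene (0.5765, -0.264, 0.068) [260.9057 200.0879]
scene [ 0.5789 -0.2643  0.2723] [251.5024 140.653 ]
top [ 0.5789 -0.2643  0.2023] [371.2226 189.5167]
top (0.5765, -0.264, 0.068) [364.9397 200.6034]
top [ 0.5789 -0.2643  0.2723] [375.0228 183.2555]
```

View pics/chk.png

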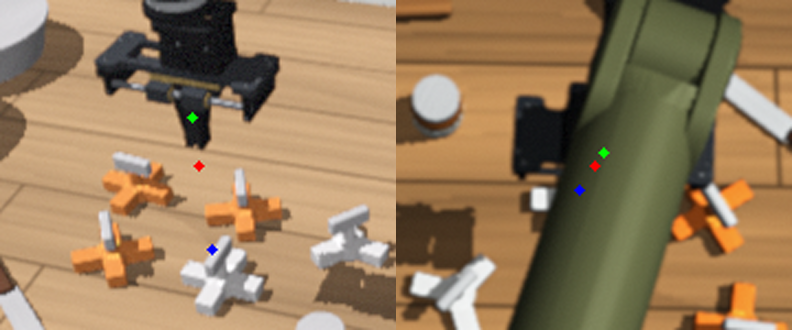

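The scene view shows the fingertips at about (252.6,154.7), but the reported TCP projects to (254.9,163). So the real tips sit roughly 26 mm higher than reported, and they passed over the bar. I'm measuring that offset properly in both views.

Run:
```python
from h import *
import pickle
i,w,s=pickle.load(open('w3.pkl','rb')); p=s['position']
sc=cv2.imread('pics/chk.png'); m=vision.get_image('scene')
R=lambda a,x,y,wd,h,k:cv2.resize(np.ascontiguousarray(a[y:y+h,x:x+wd,::-1]),(wd*k,h*k),interpolation=cv2.INTER_CUBIC)
a=R(w,270,205,100,70,4);b=R(m,235,135,40,28,10)
b=np.clip(b.astype(float)*2,0,255).astype(np.uint8);a=np.clip(a.astype(float)*3,0,255).astype(np.uint8)
for k,c in((0,(0,0,255)),(.02,(0,255,255)),(.03,(0,255,0)),(.04,(255,0,0))):
  for dx in(-.0095,.0095):
    q=p+[dx,0,k]; u=proj(i,q); print('wrist',k,dx,u); cv2.circle(a,tuple(((u-[270,205])*4).astype(int)),3,c,-1)
    v=proj(vision.camera_info('scene'),q); print('scene',k,dx,v); cv2.circle(b,tuple(((v-[235,135])*10).astype(int)),3,c,-1)
cv2.imwrite('pics/tips.png',np.hstack([a,b]))
```

```text
wrist 0 -0.0095 [319.7635 235.8218]
scene 0 -0.0095 [256.4186 160.6356]
wrist 0 0.0095 [318.1484 208.3357]
scene 0 0.0095 [253.6054 164.8949]
wrist 0.02 -0.0095 [319.7868 248.1921]
scene 0.02 -0.0095 [255.52   154.4734]
wrist 0.02 0.0095 [318.0057 218.1852]
scene 0.02 0.0095 [252.6577 158.7072]
wrist 0.03 -0.0095 [319.8002 255.3593]
scene 0.03 -0.0095 [255.0619 151.3316]
wrist 0.03 0.0095 [317.9228 223.9128]
scene 0.03 0.0095 [252.1743 155.5516]
wrist 0.04 -0.0095 [319.8152 263.3277]
scene 0.04 -0.0095 [254.5977 148.1482]
wrist 0.04 0.0095 [317.8303 230.2985]
scene 0.04 0.0095 [251.6845 152.3536]
```

View pics/tips.png

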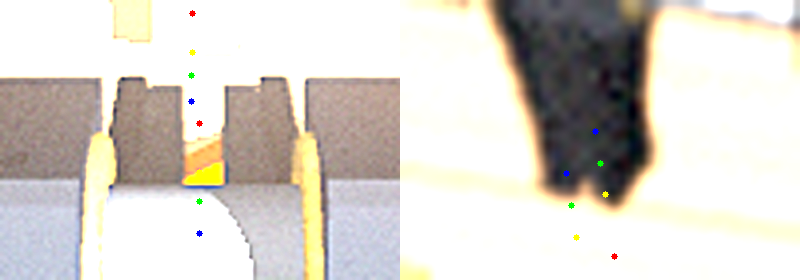

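Both views agree that the shut tips sit about 32 mm above the reported TCP. The tips therefore closed at about 71 mm, just over the 68 mm bar. I take that offset into account: open, then grasp with a reported TCP z of about 6 mm.

>>> servo_tool([
  [[0,0,0,30,0,-1,50],[0,0,0,65,-2,-1,50],[0,0,0,100,-2,-1,50],[0,0,0,130,-2,-1,50],[0,0,0,130,-2,-1,50]],
])

```text
time: 5.68
position: [0.5723, -0.2614, 0.0649]
tool_rot: [1.248, 1.191, -1.254]
ft_force: [-0.3, 0.2, -0.5]
grip_width: 0.521
```

>>> servo_tool([
  [[0,0,0,0,0,0,50],[0,0,0,0,0,0,50]],
])

```text
time: 5.92
position: [0.5766, -0.2632, 0.0707]
tool_rot: [1.25, 1.18, -1.248]
ft_force: [0.4, -0.0, 0.1]
grip_width: 0.572
```

>>> servo_tool([
  [[0,0,0,20,0,0,50],[0,0,0,40,0,0,50],[0,0,0,55,0,0,50],[0,0,0,65,0,0,50],[0,0,0,65,0,0,50]],
])

```text
time: 6.55
position: [0.5748, -0.2624, 0.0028]
tool_rot: [1.249, 1.185, -1.251]
ft_force: [-0.3, -0.2, 0.5]
grip_width: 0.573
```

>>> servo_tool([
  [[0,0,0,0,0,0,0],[0,0,0,0,0,0,0],[0,0,0,0,0,0,0],[0,0,0,0,0,0,0],[0,0,0,0,0,0,0]],
], newtons=40)

```text
time: 7.18
position: [0.5757, -0.2626, 0.0044]
tool_rot: [1.25, 1.182, -1.249]
ft_force: [-0.2, 1.0, 2.0]
grip_width: 0.18
```

>>> servo_tool([
  [[0,0,0,0,0,0,0],[0,0,0,0,0,0,0],[0,0,0,0,0,0,0]],
])

```text
time: 7.55
position: [0.5758, -0.2627, 0.0044]
tool_rot: [1.25, 1.182, -1.249]
ft_force: [-0.5, 0.4, 4.1]
grip_width: 0.178
```

Now the opening stopped at 15.5 mm: the bar is held. Lifting.

>>> servo_tool([
  [[0,0,0,-10,0,0,0],[0,0,0,-40,0,0,0],[0,0,0,-80,0,0,0],[0,0,0,-120,0,0,0],[0,0,0,-160,0,0,0]],
])

```text
time: 8.18
position: [0.5749, -0.2628, 0.1649]
tool_rot: [1.249, 1.183, -1.251]
ft_force: [1.5, -0.5, -2.6]
grip_width: 0.178
```

>>> servo_tool([
  [[3,0,0,0,-10,-45,0],[8,0,0,0,-25,-95,0],[13,0,0,0,-40,-145,0],[18,0,0,0,-55,-195,0],[23,0,0,0,-70,-245,0]],
])

```text
time: 8.8
position: [0.5182, -0.0129, 0.1639]
tool_rot: [1.539, 0.955, -1.539]
ft_force: [-0.4, 0.5, -2.8]
grip_width: 0.178
```

>>> servo_tool([
  [[1,0,0,0,-28,-40,0],[2,0,0,0,-56,-80,0],[4,0,0,0,-90,-125,0],[4,0,0,0,-120,-165,0],[4,0,0,0,-120,-165,0]],
])

```text
time: 9.43
position: [0.482, 0.1921, 0.1642]
tool_rot: [1.58, 0.92, -1.579]
ft_force: [0.3, -0.2, -2.8]
grip_width: 0.183
```

Run:
```python
from h import *
import pickle
s=ctrl.get_state(); i=vision.camera_info('wrist'); im=vision.get_image('wrist')
pickle.dump((i,im,s),open('w4.pkl','wb'))
print(s['time'],s['position'],s['tool_rot'],s['grip_width'],s['ft_force'],np.array(i['pose']))
t=vision.camera_info('top'); print(atz(t,206.6,196.9,.114)); print(proj(i,(.571,.143,.114)))
cv2.imwrite('pics/w4.png',np.clip(im[:,:,::-1]*1.0,0,255))
```

```text
9.425 [0.482  0.1921 0.1642] [ 1.5802  0.9204 -1.5793] 0.1827446687497763 [ 0.2691 -0.2216 -2.7875] [[-0.4942 -0.8409 -0.2205  0.5429]
 [-0.8693  0.4779  0.1262  0.1569]
 [-0.0007  0.2541 -0.9672  0.3625]
 [ 0.      0.      0.      1.    ]]
[0.5714 0.1408 0.114 ]
[318.0829  66.7418][ WARN:0@1.143] global loadsave.cpp:1063 imwrite_ Unsupported depth image for selected encoder is fallbacked to CV_8U.
```

View pics/w4.png

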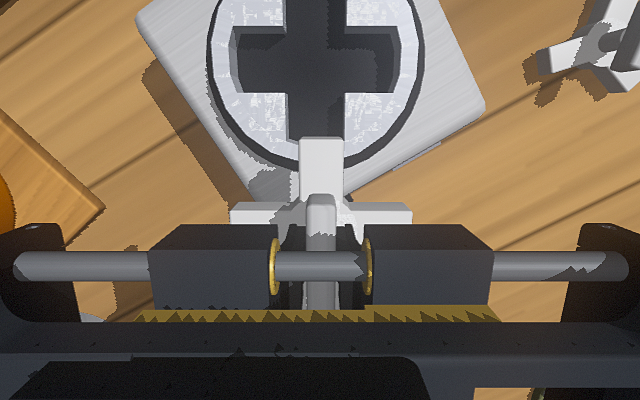

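The ring's notches appear parallel to the held rotor's teeth. Near rim corners are at about (287,93) and (345,93), and the rotor's tooth tip edge runs (300,137)-(343,137). Working out the offset now.

Run:
```python
from h import *
import pickle
i,im,s=pickle.load(open('w4.pkl','rb')); g=im.mean(2)
for r in(105,115,125):print('row',r,g[r,278:356:1].astype(int))
for c in(250,262,275,358,370,385):print('col',c,g[14:46,c].astype(int),g[84:104,c].astype(int))
for r in (150,165):print('tooth',r,g[r,292:352].astype(int))
for c in(310,332):print('tip',g[130:144,c].astype(int))
```

```text
row 105 [214 213 212 214 237 231 231 113 129 129  58  64  63  67  63  66  64  66
  65  65  64  62  62  63  64  66  63  63  66  66  62  65  65  65  64  66
  65  69  66  66  63  64  65  64  65  66  64  67  68  65  68  69  65  54
  57  60  61  57  60  58  58  59  58  55  60  70 107 199 214 210 223 226
 212 223 238 236 222 231]
row 115 [204 204 203 211 210 211 214 176 121 131  90  61  65  68  67  69  65  71
  65  68  70  65  68  67  69  69  63  66  67  68  67  68  68  66  67  70
  69  67  68  69  68  66  69  68  69  68  70  67  68  71  69  59  60  59
  61  63  62  61  63  63  61  60  63  63  62  75 116 214 235 230 230 236
 222 213 206 208 210 224]
row 125 [227 228 228 219 211 203 208 188 122 133 111  61  65  68  71  68  71  70
  69  68  69  68  68  69  70  72  70  70  71  69  70  72  71  69  71  68
  69  71  70  71  68  68  72  69  72  67  69  71  73  72  61  64  62  65
  66  65  63  66  65  64  65  66  65  62  67  79 123 221 209 207 206 206
 207 207 206 205 205 217]
col 250 [232 212 202 204 204 205 204 205 204 205 212 193  62  73  77  78  78  79
  78  73  52  53  51  55  54  53  53  58 
[... 1143 characters left out ...]
  65  66  66  63  42 238 217 213 212 211 211 211 211 210
 211 211]
tooth 150 [205 203 204 207 208 207 147 161 194 217 217 216 217 217 216 216 216 217
 216 217 218 217 217 218 217 218 218 218 218 218 218 218 218 218 218 218
 218 219 219 219 220 219 219 221 220 220 220 220 221 218 213 194 189 210
 205 204 205 207 207 208]
tooth 165 [ 65  68  68  69  64  65  87 164 190 212 218 217 217 216 215 216 216 217
 218 217 217 217 217 218 217 218 218 218 218 218 218 218 219 219 219 219
 218 219 220 220 219 219 220 219 220 219 221 220 220 219 218 143  62  75
  77  80  76  77  76  69]
tip [ 71  72  71  73  71  63 101 152 136 191 221 217 217 216]
tip [ 67  68  66  67  67  58  98 155 138 188 226 218 220 219]
```

Run:
```python
from h import *
import pickle
from scipy.spatial.transform import Rotation as Ro
i,im,s=pickle.load(open('w4.pkl','rb')); R=Ro.from_rotvec(s['tool_rot']).as_matrix(); p=s['position']
T=lambda q:R.T@(q-p)*1000
z=.114
L=atz(i,285.3,115,z);Rr=atz(i,344.7,115,z);lo=atz(i,315,92.7,z);up=atz(i,315,25.7,z)
print('notch width',T(L)-T(Rr),'lo/up',T(lo),T(up))
ring=np.array([0,(T(lo)+T(up))[1]/2,(T(L)+T(Rr))[2]/2]);print('ring in tool',ring, 'world',p+R@ring/1000)
print(T(atz(i,287,98,z))) 
zt=p[2]-.0044+.022
a=atz(i,300.5,150,zt);b=atz(i,343,150,zt);t=atz(i,321.7,138.8,zt)
print('tooth width',T(a)-T(b),'center',(T(a)+T(b))/2,'tip',T(t),'axis y',T(t)[1]-55)
```

```text
notch width [  0.0644  -0.0198 -44.661 ] lo/up [50.0891 83.8016 -3.5568] [ 50.0237 128.7518  -3.3867]
ring in tool [  0.     106.2767  -3.6188] world [0.5761 0.1427 0.1641]
[ 50.1246  80.0423 -24.353 ]
tooth width [  0.0344  -0.0124 -23.8754] center [-17.6733  49.3781   1.1452] tip [-17.6823  55.5945   1.1082] axis y 0.5945120243731807
```

The checks agree: notch width 44.7–45.0 mm and yaw aligned to within 0.5°. The move needed is y +106, z -4.7. I go over the ring and down to just above the rim, then look once more.

>>> servo_tool([
  [[0,0,0,0,35,-2,0],[0,0,0,0,75,-4.5,0],[0,0,0,10,106,-4.5,0],[0,0,0,38,106,-4.5,0],[0,0,0,38,106,-4.5,0]],
])

```text
time: 10.1
position: [0.5762, 0.1347, 0.1231]
tool_rot: [1.582, 0.912, -1.593]
ft_force: [-0.5, -0.3, -2.7]
grip_width: 0.179
```

>>> servo_tool([
  [[0,0,0,0,0,0,0]],
])

```text
time: 10.22
position: [0.5783, 0.137, 0.1267]
tool_rot: [1.586, 0.912, -1.585]
ft_force: [0.7, 0.4, -0.9]
grip_width: 0.179
```

Run:
```python
from h import *
import pickle
s=ctrl.get_state(); i=vision.camera_info('wrist'); im=vision.get_image('wrist')
pickle.dump((i,im,s),open('w5.pkl','wb'))
print(s['time'],s['position'],s['tool_rot'],s['grip_width'],s['ft_force'])
sc=vision.get_image('scene')
R=lambda m,x,y,w,h,W,H:cv2.resize(np.ascontiguousarray(m[y:y+h,x:x+w,::-1]),(W,H),interpolation=cv2.INTER_CUBIC)
cv2.imwrite('pics/w5.png',np.vstack([R(im,200,90,240,150,640,400),R(sc,350,150,128,40,640,200)]))
```

```text
10.225 [0.5783 0.137  0.1267] [ 1.5859  0.9116 -1.5853] 0.17930374100492188 [ 0.7145  0.3613 -0.9143]
```

View pics/w5.png

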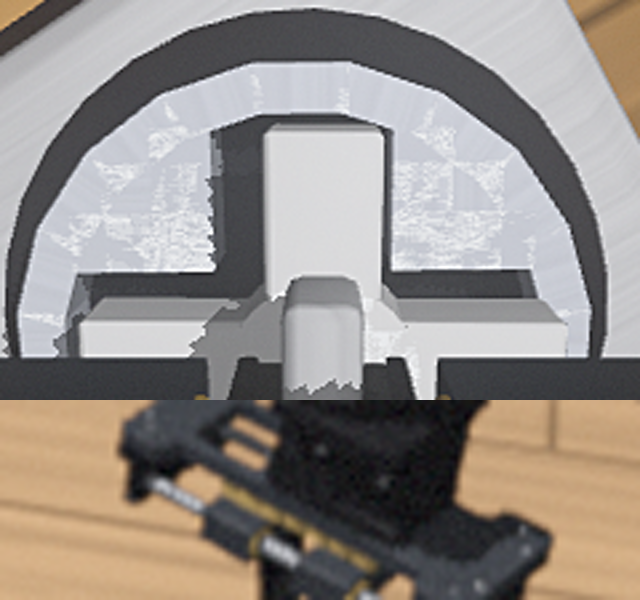

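The rotor (tooth centre column ≈325 in the crop) sits right of the notch centre (≈302). I'm computing the correction.

Run:
```python
from h import *
import pickle
from scipy.spatial.transform import Rotation as Ro
i,im,s=pickle.load(open('w5.pkl','rb')); R=Ro.from_rotvec(s['tool_rot']).as_matrix(); p=s['position']
g=im.mean(2).astype(int)
print(g[165,274:352]); print(g[180:204,235],g[180:204,385],g[128:145,320])
T=lambda q:R.T@(q-p)*1000
A=lambda u,v,z:T(atz(i,u,v,z))
print('notch',A(281.2,170,.114),A(345.6,170,.114)); print('far edge of side notches',A(235,192,.114),A(385,192,.114),'-> minus 22.5')
zt=p[2]-.0044+.022
print('tooth',A(299.4,165,zt),A(343.6,165,zt),'tip',A(321,137.5,zt))
i4,_,s4=pickle.load(open('w4.pkl','rb')); R4=Ro.from_rotvec(s4['tool_rot']).as_matrix()
print(np.degrees(Ro.from_matrix(R4.T@R).as_rotvec()), R[:,1],R4[:,1], 'ring(w4) now',T(np.array([.5761,.1427,.114])))
n=ctrl.get_state();print(n['time'],n['position'],n['ft_force'])
```

```text
[202 203 205 202 113 113  83  90  92  90  70  70  70  72  72  71  73  73
  69  73  72  71  70  66  88 157 188 210 219 217 216 217 216 217 216 216
 216 216 217 217 217 218 217 218 218 217 217 219 218 218 218 217 218 218
 218 219 219 219 220 219 219 220 219 219 220 219 220 218 219 182  61  87
 111 195 211 204 203 209]
[201 203 202 202 203 202 201 201 202 202 203 214 143  56  64  63  63  62
  71  71  70  69  66  60] [204 202 203 214 213 212 222 200 211 236 240  84  63  67  70  71  71  68
  67  67  64  56 158 147] [207 207 211 223 141  58  70  64 101 155 140 193 220 218 218 217 218]
notch [ 12.7327  32.619  -25.7284] [12.7313 32.6319 17.2169]
far edge of side notches [ 12.7251  17.4947 -57.5373] [12.7218 17.5204 44.2721] -> minus 22.5
tooth [-17.5764  40.8913 -11.5669] [-17.5772  40.8991  13.5769] tip [-17.568   56.333    0.7053]
[ 0.538  -0.0805  0.1161] [ 0.8644 -0.5027  0.0006] [ 0.8691 -0.4946 -0.0015] ring(w4) now [12.7107 -4.7561 -3.8811]
10.325 [0.5787 0.1376 0.1275] [ 0.3251  0.338  -2.5371]
```

>>> servo_tool([
  [[0,0,0,0,-3,-3,0],[0,0,0,0,-6,-5.3,0],[0,0,0,0,-6,-5.3,0],[0,0,0,0,-6,-5.3,0]],
])

```text
time: 10.82
position: [0.5755, 0.145, 0.126]
tool_rot: [1.585, 0.912, -1.585]
ft_force: [0.0, -0.2, -2.8]
grip_width: 0.181
```

Run:
```python
from h import *
from scipy.spatial.transform import Rotation as Ro
s=ctrl.get_state(); i=vision.camera_info('wrist'); im=vision.get_image('wrist')
R=Ro.from_rotvec(s['tool_rot']).as_matrix(); p=s['position'];print(p)
g=im.mean(2).astype(int); A=lambda u,v,z:(R.T@(atz(i,u,v,z)-p)*1000)
r=165;print(g[r,280:304],g[r,340:366]);print(g[165:200,235],g[165:200,395])
print(A(290,165,.114),A(350,165,.114),A(235,180,.114),A(235,190,.114))
```

```text
[0.5755 0.145  0.126 ]
[127 132 131 134 131 134 134 132  86  92  91  77  72  74  73  75  70  67
  86 158 190 211 220 218] [221 221 220 187  58  75  78  77  77  76  74  81  91  92  82 148 255 240
 230 239 238 228 222 222 214 215]
[215 204 212 230 222 215 229 232 214 213 221 221 221 224 221 233 203 206
 221 183 193 134 104 107 110 113 116 117 117 118 116 119 127 137 133] [206 206 206 207 206 207 205 207 206 206 206 207 206 208 207 209 226  83
  64  68  70  72  73  70  69  68  69  71  68  69  69  69  67  68  68]
[ 12.042   36.0705 -19.7314] [12.0504 36.0845 19.994 ] [ 12.0322  25.9241 -56.8102] [ 12.0308  19.0315 -57.2698]
```

Centred to within about 1 mm. Descending.

>>> servo_tool([
  [[0,0,0,6,0,0,0],[0,0,0,12,0,0,0],[0,0,0,18,0,0,0],[0,0,0,24,0,0,0],[0,0,0,26,0,0,0]],
])

```text
time: 11.5
position: [0.5752, 0.1449, 0.0993]
tool_rot: [1.585, 0.913, -1.586]
ft_force: [-0.5, -0.4, -2.9]
grip_width: 0.18
```

>>> servo_tool([
  [[0,0,0,2,0,0,0],[0,0,0,4,0,0,0],[0,0,0,5,0,0,0],[0,0,0,5,0,0,0]],
])

```text
time: 12.0
position: [0.5755, 0.145, 0.095]
tool_rot: [1.585, 0.912, -1.585]
ft_force: [0.6, -0.7, -2.9]
grip_width: 0.178
```

Not touching yet; a few millimetres more until the floor takes the load.

>>> servo_tool([
  [[0,0,0,1,0,0,0],[0,0,0,2,0,0,0],[0,0,0,3,0,0,0],[0,0,0,3,0,0,0]],
])

```text
time: 12.5
position: [0.5758, 0.145, 0.0942]
tool_rot: [1.586, 0.911, -1.585]
ft_force: [-4.5, -1.8, 10.1]
grip_width: 0.179
```

The floor contact comes exactly at the expected height (0.094), with 10 N up. It's seated, so I ease the push and let go.

>>> servo_tool([
  [[0,0,0,-1,0,0,0],[0,0,0,-1.5,0,0,0],[0,0,0,-1.5,0,0,45],[0,0,0,-1.5,0,0,45],[0,0,0,-1.5,0,0,45]],
])

```text
time: 13.12
position: [0.5756, 0.145, 0.0931]
tool_rot: [1.585, 0.913, -1.585]
ft_force: [0.1, -0.2, 0.4]
grip_width: 0.436
```

>>> servo_tool([
  [[0,0,0,0,0,0,45],[0,0,0,0,0,0,45],[0,0,0,0,0,0,45]],
])

```text
time: 13.5
position: [0.5756, 0.145, 0.0935]
tool_rot: [1.585, 0.912, -1.585]
ft_force: [0.1, -0.2, 1.3]
grip_width: 0.513
```

>>> servo_tool([
  [[0,0,0,-20,0,0,45],[0,0,0,-50,0,0,45],[0,0,0,-90,0,0,45],[0,0,0,-120,-30,0,45],[0,0,0,-120,-70,0,45]],
])

```text
time: 14.12
position: [0.5168, 0.1812, 0.2181]
tool_rot: [1.592, 0.91, -1.58]
ft_force: [-0.2, 0.3, -1.2]
grip_width: 0.515
```

>>> servo_tool([
  [[0,0,0,0,0,0,45],[0,0,0,0,0,0,45]],
])

```text
time: 14.38
position: [0.5157, 0.1797, 0.2146]
tool_rot: [1.586, 0.911, -1.584]
ft_force: [0.5, -0.9, -0.1]
grip_width: 0.515
```

Run:
```python
from h import *
s=ctrl.get_state(); print(s['time'],s['position'],s['ft_force'],s['grip_width'])
w=vision.get_image('wrist');sc=vision.get_image('scene')
R=lambda m,x,y,w,h,W,H:cv2.resize(np.ascontiguousarray(m[y:y+h,x:x+w,::-1]),(W,H),interpolation=cv2.INTER_CUBIC)
cv2.imwrite('pics/fin.png',np.vstack([R(w,120,0,400,240,500,300),R(sc,240,120,240,144,500,300)]))
```

```text
14.375 [0.5157 0.1797 0.2146] [ 0.5251 -0.9025 -0.0666] 0.51518846718416
```

View pics/fin.png

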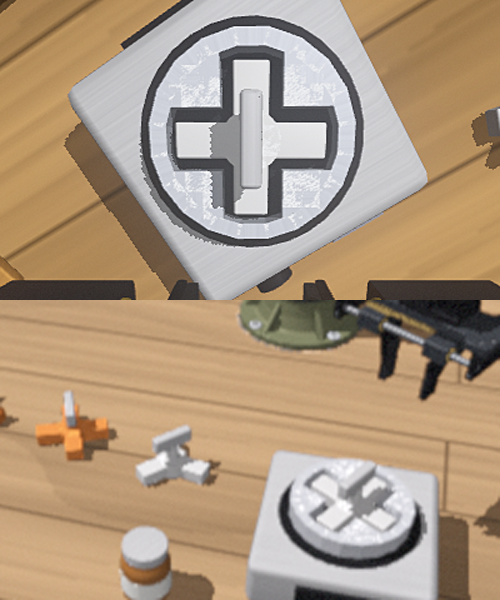

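The rotor sits centred in the ring at crop (250,137), its teeth in the notches and below the rim. The fingers are clear of it, and the jar and the three-toothed rotor stand where they were. Handing in.

```bash
python3 -c "
from bench import close_job; print(close_job())"
```

```text
the job is handed in; nothing more can be done
None
```

The four-toothed rotor is seated in the drive ring and released, and I handed the job in at about 14.4 s on the robot's clock. I held it all the way down, and the ring floor took the load at the expected height (reported TCP z 0.094 m, about 10 N upward). I then eased off, opened the fingers and backed away.

**Final picture:** the rotor is centred, with all four teeth in the notches and below the rim. The jar and the three-toothed rotor stand where they were, judged by eye only.

**What disagreed or went wrong:**
- **First grasp missed:** it closed on nothing and moved nothing. Two camera views showed the fingertips about 32 mm above the reported TCP, so I went about 32 mm lower and the second grasp held.
- **First placing over the ring was off:** it was about 6 mm out along each of the tool's two horizontal axes. A second wrist measurement corrected this to within about 1 mm before I lowered the rotor.
- **Top camera:** its rough estimate of the ring centre differed from the wrist camera's by about 5 mm, and I used the wrist camera's.
- **Bar height:** the rough triangulation with the fixed cameras gave 49–60 mm instead of 68 mm. A second wrist view agreed with 68 mm.

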